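Lay out the bench for reworking a circuit board

ROBOT

A 7-joint arm with a two-finger parallel gripper is mounted at the origin on the work surface. World frame = base frame: x ahead of the robot, y to its left, z up, the work surface at z = 0. Lengths are in mm, angles in rad, forces in N, time in s.
With the tool pointing down it reaches from about 425 to 875 mm from the base axis. Payload 4.7 kg.
Tool frame: the origin (TCP) lies between the finger pads; the fingertips stand 25 mm ahead of it and the grasp point (between the pads) lies 6 mm ahead of it; z points along the fingers, y is the line along which they close (so a half turn about z gives the same grasp; the last joint's range is limited). The gripper opens to 85 mm and grips with 20 to 120 N. Pads are 22 mm wide; open, the fingers measure 114 mm over their backs; the gripper's body (76 mm by 85 mm) begins 54 mm behind the grasp point. The pads swing forward as they close: fully open they stand 13 mm farther back than shut.
Start: joints at [-1.31, 0.321, -0.07, 1.45, 0.023, 1.371, -0.057], TCP at [158.823, 630.317, 233.349] pointing down, gripper open.
Joint ranges: [-2.86, 2.86], [-0.3, 2.09], [-1.38, 1.24], [0.06, 2.45], [-1.56, 4.7], [0.09, 2.05], [-2.69, 2.69]. Speed limits (rad/s): [2.57, 2.57, 3.14, 3.14, 3.14, 3.14, 3.14].

INTERFACE

Orientations are given as a unit quaternion [x, y, z, w].
In Python, from plant import robot, snapshot, ticket gives the robot as it stands.
- The arm moves only by the shell command python3 -m pendant 'ROWS' [FORCE]. ROWS is JSON, one flat list of numbers, 5 for each row, row after row: the shift along the tool's x, y, z in mm, then the turn about the tool's z in units of 5 degrees (1.0 is 5 degrees), then the gripper command: -1 is shut, 1 is fully open, values between are in proportion. A call has 1 to 10 rows; each row is the pose to reach, as a shift and turn from the pose commanded when the call began, along the tool's axes at that moment; what a row does not reach only later rows make up. A row lasts 1/10 s, in which the tool goes at most 50 mm and 8.59 degrees, less where a joint would pass 70% of its speed; a pose out of reach is approached as far as the arm can. A call with a gripper value outside its range is refused whole. The fingers move at their own pace and stop on an object; FORCE is the grip in N (left out, the last holds). Time passes only in rows, so rows that repeat a pose let the fingers close. It gives the time, the measured TCP pose, the force, the opening and the grip force at its end, in the units of the state.
- robot.get_obs(): the state, without advancing time (a new reading comes with each control period).
- snapshot(name): name is "side" or "top"; returns a dict with "color" (480x640x3 uint8, blue, green, red), "camera_matrix" (3x3 intrinsics, pixels), "k1" (the pictures are not rectified: a ray, as slopes to the right and down, at radius r is drawn at 1 + k1 r^2 times it, then the intrinsics apply), "rvec" (rotation vector, rad) and "tvec" (3), from world to camera coordinates, as OpenCV has them. Camera axes: x right, y down, z forward; pixel columns grow to the right and rows downward; lengths in mm; the calibration is good to about 2 mm. A picture is of the moment at which its call begins. There is no depth.
- ticket.hand_in(): hands the job in; it is judged then, once.
The state is a dict: "clock": time; "qpos": joint angles; "qd": joint speeds; "effort": joint torques, N m; "position": TCP position; "tcp_rot": TCP orientation; "wrist_force": force on the tool from outside, world axes, zero at the start; "moment": the same for the moment, N m; "grip_width": finger opening in mm; "grasp_force": force on a finger pad.
Only numpy, scipy, OpenCV 4.12 (cv2) and the standard library are available. Lean on these libraries where they do the work, as an engineer would, in place of code of your own. Each camera call takes 0.05 s, during which the arm holds its last target. There are 200 camera calls.

TASK

Get the bench ready for reworking the circuit board: lay the board flat on the preheater's hot plate, centred and with its long edges along the plate's long edges, and stand the tip cleaner midway between the preheater and the soldering-iron stand. Stand the solder spool beside the preheater on the side away from the iron, in line with the middle of the hot plate, and put only the top dish of the stack, kept level, behind the preheater (the side away from the robot), centred on the plate, leaving a gap of two to three centimetres between preheater and spool and between preheater and dish. Set things down gently and leave the other dishes, the flux jar, the desoldering pump and the cutters where they are.

Things in the scene. Friction and masses are not known exactly. Their poses are not given: they have to be found in the camera images.
- plate (a point): Preheater, fixed: black box 110 (x) by 104 mm (y), 34 high, carrying a raised aluminium hot plate 66 (x) by 92 mm (y, its long way); display strip in front of it. Point: centre of the plate's top face, 42 mm above the table; from it the box reaches 73 mm to the front (-x), 37 to the back (+x), 52 to each side. x points to the back, away from the robot; y left; z up.
- iron_base (a point): Soldering-iron stand, fixed: black base 100 (x) by 75 mm (y), 26 high, green sponge, steel coil with a blue-handled iron that leans up to its -x side, reaching 175 mm above the table and 115 mm from the centre. About 210 mm left or right of the preheater (varies). Point: centre of the base, 13 mm above the table.
- dish_top_c (a point): Top of 3 equal stacked blue dishes, with small parts fixed in it. To move. Wall 60 mm across, 30 high with foot; the lowest 8 mm is a foot 46 mm across, loose in the dish below, whose rim carries the shoulder: 22 mm of wall shows above each rim (rims at 30, 52, 74 mm). A rim tab sticks out along own +x to 42 mm from the axis: grip across y. Point: on the axis, 15 mm above its underside. z up.
- dish_next_c (a point): The dish just below the top one: same blue dish, empty, its tab (at its rim, 52 mm above the table) turned another way and seen beside the top dish. Point: on its axis, 15 mm above its underside. Stays on the third dish.
- board_c (a point): Green circuit board, loose, 70 (x) by 50 mm (y), 3 thick. To move. At its centre a black transformer with yellow tape, 26 (x) by 22 mm (y), top 24 mm above the board's underside: grip it across y, where nothing taller than the board stands beside it. Capacitors and a green terminal block, up to 15 mm high, near the short edges. Point: centre, 12 mm above the underside.
- spool_c (a point): Solder spool standing on its flange: silvery winding between white flanges, 54 mm in diameter, 52 mm high. To move. Point: its centre, 26 mm up.
- cleaner_c (a point): Tip cleaner: round red pot, dark top, golden brass wool in its mouth, 56 mm in diameter, 41 mm high. To move. Point: on its axis, 21 mm above its underside.
- flux_c (a point): Flux jar, amber with a black cap, 45 mm in diameter, 40 mm high. Leave it. Point: on its axis, 20 mm up.
- pump_c (a point): Desoldering pump: blue tube 20 mm thick, about 185 mm long (own x), lying at the back. Leave it. Point: its middle, 10 mm up.
- cutters_c (a point): Flush cutters with orange handles, about 130 mm long (own x), 55 wide, 14 high, lying at the back. Leave them. Point: near the middle, 7 mm up.
There are look-alikes about, which are no part of the job. Of the things that look like the part that bears board_c, take the one that is farthest to the robot's left at the start. What is shaped like the part that bears cleaner_c but turquoise is not meant.

How it is judged:
By the outcome, as a careful person would: the job done as asked, in the order asked, and still so for the second after the job is handed in, with the robot touching nothing.
It also fails if it takes over 134 s, if anything falls off the work surface, if the arm or the gripper's body presses on something with over 40 N, if the wrist force passes 120 N, or if a joint passes its speed limit or range.

## Working session

There is one attempt and no reset: what is moved stays moved. The work goes in short steps, Python scripts to look and compute and a shell command to move; the robot and the scene stay as the last step left them, time stands still between calls to the robot, and variables do not carry over. Pictures are saved under pics/ and viewed, at most 14 in all, crops included, and the job is handed in when it is done.

```bash
mkdir -p pics; ls; cat > h.py <<'E'
import numpy as np, cv2
from plant import robot, snapshot, ticket
def shot(n,f=None):
    s=snapshot(n)
    if f: cv2.imwrite('pics/'+f,s['color'])
    np.save('pics/last_'+n+'.npy',s,allow_pickle=True)
    return s
def last(n): return np.load('pics/last_'+n+'.npy',allow_pickle=True).item()
def ray(s,u,v):
    K=np.array(s['camera_matrix'],float)
    d=np.array([(u-K[0,2])/K[0,0],(v-K[1,2])/K[1,1]]); p=d.copy()
    for _ in range(20): p=d/(1+s['k1']*(p@p))
    R=cv2.Rodrigues(np.array(s['rvec'],float))[0]; t=np.array(s['tvec'],float).ravel()
    return -R.T@t, R.T@np.array([p[0],p[1],1])
def onz(s,u,v,z):
    o,d=ray(s,u,v); return (o+d*(z-o[2])/d[2]).round(1)
def proj(s,P):
    R=cv2.Rodrigues(np.array(s['rvec'],float))[0]; c=R@np.array(P,float)+np.array(s['tvec'],float).ravel()
    p=c[:2]/c[2]; p=p*(1+s['k1']*(p@p)); K=np.array(s['camera_matrix'],float)
    return (K[:2,:2]@p+K[:2,2]).round(1)
E
python3 - <<'E'
from h import *
for n in ('top','side'):
    s=shot(n,n+'0.png'); print(n,ray(s,320,240),s['k1'],s['camera_matrix'][0][0])
o=robot.get_obs(); print(o)
E
```

```text
pics
top (array([ 351.92524967,   -4.22436825, 1096.72407195]), array([ 0.1595255 ,  0.01587393, -0.98707441])) -0.0023583845010548016 470.60154673108457
side (array([ 487.73159692, -836.33845801,  889.14183109]), array([ 0.0169983 ,  0.69319935, -0.72061995])) 0.01506484519400017 523.5514887515739
{'clock': 0.1, 'qpos': array([-1.30990579,  0.32177606, -0.07007411,  1.45159807,  0.02259434,
        1.37080871, -0.05687647]), 'qd': array([ 0.00131819, -0.00080658,  0.00031342, -0.00498803, -0.00024931,
       -0.0006528 ,  0.00076885]), 'effort': array([-2.53994504e-04, -4.94876683e+01, -3.83963026e-01, -3.15209663e+01,
        1.30717474e-02,  7.44938152e-03, -2.32873901e-05]), 'position': array([158.71913365, 629.80605979, 232.29251337]), 'tcp_rot': array([ 1.23061876e-01,  9.92398590e-01, -8.99471414e-04, -6.43826433e-05]), 'wrist_force': array([ 0.37117561,  0.37954131, -0.57234916]), 'moment': array([-0.00024867, -0.00510962,  0.02769287]), 'grasp_force': 0.0, 'grip_width': 85.2146827182489}
```

View pics/top0.png

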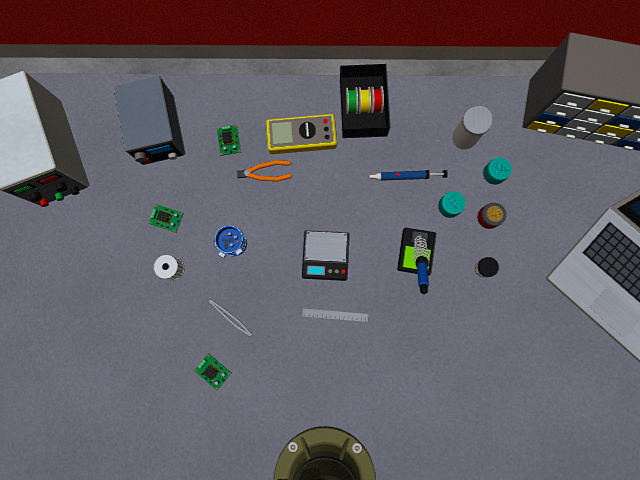

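View pics/side0.png

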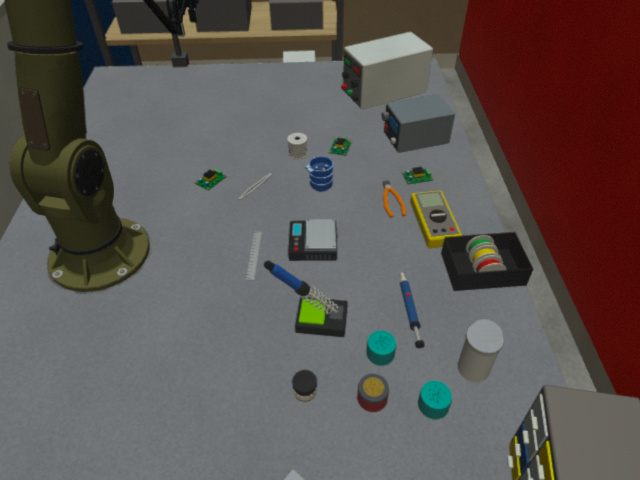

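Top view: the boards are at (229,139), (166,218) and (213,371); (166,218) is farthest left, so that is the one meant. The cleaner is the red pot at (492,215), and the turquoise pots at (453,204) and (498,170) are decoys. The dish stack is at (230,241), spool (168,267), preheater (326,255), iron on the right (417,251), flux (487,267). Next I confirm the board and cleaner in an enlarged crop.

```bash
python3 - <<'E'
from h import *
t=last('top')['color']; s=last('side')['color']
def c(i,u,v,w,h,k=5): return cv2.resize(i[v:v+h,u:u+w],None,fx=k,fy=k,interpolation=cv2.INTER_CUBIC)
A=c(t,140,195,120,58); B=np.hstack([c(t,465,190,60,58),c(s,305,130,60,58)])
cv2.imwrite('pics/crop0.png',np.vstack([A,B]))
s=last('top')
for n,u,v,z in [('board',166,218,3),('spool',166,267,52),('dish',229,239,74),('cleaner',492,214,41),('plate',326,246,42),('iron',417,251,26),('flux',487,267,40)]: print(n,onz(s,u,v,z))
E
```

```text
board [577.4 380.9   3. ]
spool [455.5 356.3  52. ]
dish [517.1 213.1  74. ]
cleaner [ 587.4 -379.3   41. ]
plate [508.8  -1.1  42. ]
iron [ 502.1 -209.6   26. ]
flux [ 465.8 -363.2   40. ]
```

View pics/crop0.png

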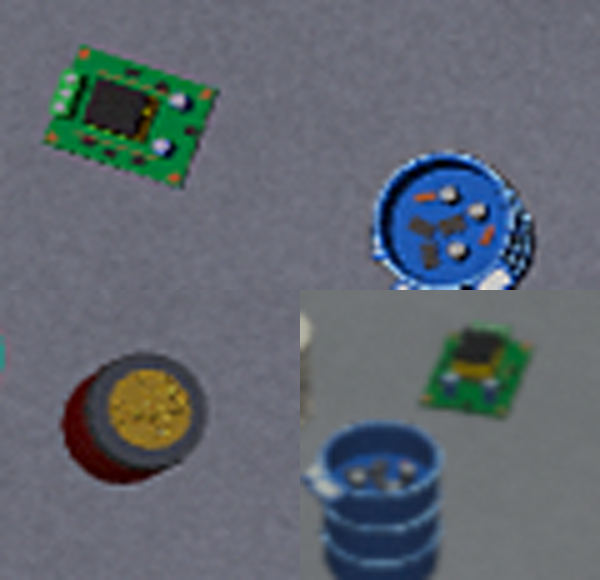

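```bash
python3 - <<'E'
from h import *
def c(i,u,v,w,h,k=5): return cv2.resize(i[v:v+h,u:u+w],None,fx=k,fy=k,interpolation=cv2.INTER_CUBIC)
S=last('top');t=S['color'];D=last('side'); d=D['color']
def rect(S,u,v,w,h,f,z):
    i=c(S['color'],u,v,w,h,4); hsv=cv2.cvtColor(i,cv2.COLOR_BGR2HSV)
    m=cv2.inRange(hsv,*f); m=cv2.morphologyEx(m,cv2.MORPH_CLOSE,np.ones((13,13)))
    cs=cv2.findContours(m,0,2)[0]; k=max(cs,key=cv2.contourArea)
    b=cv2.boxPoints(cv2.minAreaRect(k)); px=(b+.5)/4-.5+[u,v]
    P=np.array([onz(S,*p,z) for p in px]); e=np.diff(P,axis=0)
    print(px.round(1).tolist(),P[:,:2].tolist(),'c',P.mean(0),'len',np.hypot(e[:,0],e[:,1]).round(1),'ang',np.degrees(np.arctan2(e[:,1],e[:,0])).round(1))
    (x,y),r=cv2.minEnclosingCircle(k); print('circ',(x+.5)/4-.5+u,(y+.5)/4-.5+v,r/4)
print('board');rect(S,145,198,45,40,((45,100,50),(80,255,255)),3)
print('plate');rect(S,298,226,58,34,((0,0,110),(180,60,255)),42)
print('wool');rect(S,470,195,45,40,((15,110,90),(32,255,255)),38)
print('spool');rect(S,148,250,42,34,((0,0,200),(180,40,255)),52)
cv2.imwrite('pics/crop1.png',np.vstack([np.hstack([c(t,208,220,48,45,7),c(d,295,150,48,45,7)]),np.hstack([c(t,298,225,64,60,5.25),c(t,395,222,64,60,5.25)])]))
E
```

```text
board
[[147.0, 223.0], [153.8, 202.6], [183.0, 212.3], [176.2, 232.8]] [[564.7, 425.5], [614.7, 412.7], [591.6, 341.0], [542.0, 354.2]] c [578.25 383.35   3.  ] len [51.6 75.3 51.3] ang [ -14.4 -107.9  165.1]
circ 165.625 217.875 18.031248092651367
plate
[[297.6, 225.6], [355.4, 225.6], [355.4, 259.4], [297.6, 259.4]] [[555.0, 64.3], [556.5, -67.4], [479.1, -67.6], [477.5, 62.6]] c [517.025  -2.025  42.   ] len [131.7  77.4 130.2] ang [ -89.3 -179.9   90.7]
circ 326.5 242.5 33.44447708129883
wool
[[486.4, 205.6], [502.6, 205.6], [502.6, 221.1], [486.4, 221.1]] [[607.6, -368.3], [608.0, -405.5], [571.7, -403.8], [571.3, -366.8]] c [ 589.65 -386.1    38.  ] len [37.2 36.3 37. ] ang [-89.4 177.3  90.6]
circ 494.50083923339844 213.31291961669922 8.415264129638672
spool
[[153.9, 254.9], [176.4, 254.9], [176.4, 277.1], [153.9, 277.1]] [[482.5, 385.5], [483.1, 334.7], [433.1, 331.6], [432.5, 382.0]] c [457.8  358.45  52.  ] len [50.8 50.1 50.4] ang [ -89.3 -176.5   90.7]
circ 165.11785507202148 266.2134475708008 11.713783264160156
```

View pics/crop1.png

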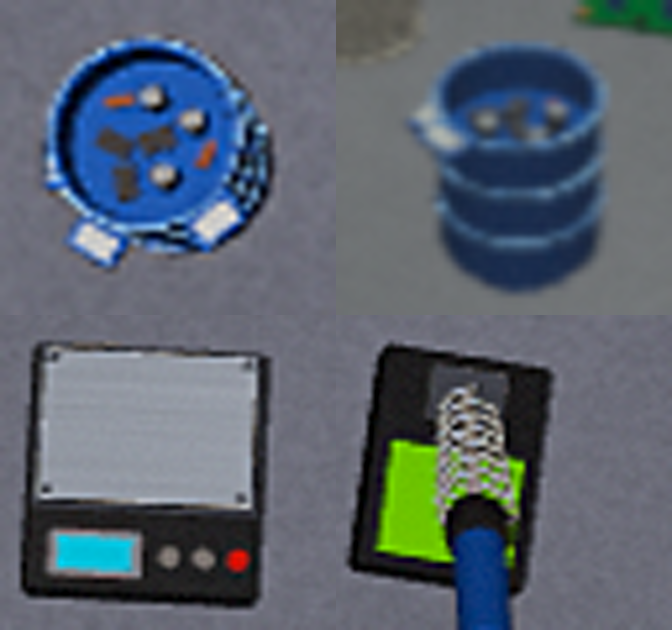

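Crop: the chosen board has its terminal block at the left end. The top dish's tab points to lower right at (215,222), matching the tab at rim height in the side view. The next dish's tab points lower left at (97,240). The plate corners are visible and the preheater is turned a couple of degrees.

```bash
python3 - <<'E'
from h import *
S=last('top');D=last('side')
def un(X,Y,k,u0,v0): return (X+.5)/k-.5+u0,(Y+.5)/k-.5+v0
def quad(n,c,k,u0,v0,z):
    P=np.array([onz(S,*un(*p,k,u0,v0),z) for p in c]); L=np.linalg.norm(np.diff(P,axis=0,append=P[:1]),axis=1).round(1)
    e=np.roll(P,-1,0)-P; print(n,P[:,:2].tolist(),'c',P.mean(0).round(1),L,np.degrees(np.arctan2(e[:,1],e[:,0])).round(1))
quad('board',[(84,47),(217,92),(183,187),(45,142)],5,140,195,3)
quad('xfmr top',[(93,78),(157,93),(142,140),(83,124)],5,140,195,24)
quad('plate',[(42,347-315),(257,357-315),(252,510-315),(36,500-315)],5.25,298,225,42)
quad('iron',[(385-336,347-315),(552-336,370-315),(522-336,590-315),(350-336,570-315)],5.25,395,222,26)
def circ(n,X,Y,k,u0,v0,z): print(n,onz(S,*un(X,Y,k,u0,v0),z))
circ('dish rim',147,138,7,208,220,74); circ('tab',217,221,7,208,220,73);circ('tabnext',97,241,7,208,220,51)
circ('cleaner top',145,410-290,5,465,190,41)
# side: red/dark etc.
print('side dish rim',onz(D,*un(520-336,93,7,295,150),74),'tab',onz(D,*un(440-336,130,7,295,150),73))
print('side spool',onz(D,297,138.5,52),'side wool',onz(D,374,386,38))
for P in ([508,-2,42],[577,382,24]): print(proj(D,P))
k=np.array
i=S['color'];h=cv2.cvtColor(i,cv2.COLOR_BGR2HSV)
# spool top: fit ellipse
m=cv2.inRange(h[250:284,148:190],(0,0,190),(180,50,255)); c=max(cv2.findContours(m,0,2)[0],key=cv2.contourArea); e=cv2.fitEllipse(c); print(e, onz(S,e[0][0]+148,e[0][1]+250,52))
cc=[]
for im in (cv2.resize(D['color'][330:420,340:410],None,fx=4,fy=4),cv2.resize(D['color'][205:270,280:350],None,fx=4,fy=4)): cc.append(cv2.resize(im,(0,0),fx=1,fy=1))
h=max(x.shape[0] for x in cc); cv2.imwrite('pics/crop2.png',np.hstack([cv2.copyMakeBorder(x,0,h-x.shape[0],0,0,0) for x in cc]))
E
```

```text
board [[611.3, 406.2], [590.0, 341.0], [543.8, 354.4], [564.8, 421.7]] c [577.5 380.8   3. ] [68.6 48.1 70.5 49. ] [-108.1  163.8   72.7  -18.4]
xfmr top [[591.5, 393.1], [584.6, 362.5], [562.2, 368.1], [569.5, 396.3]] c [577. 380.  24.] [31.4 23.1 29.1 22.2] [-102.7  166.    75.5   -8.3]
plate [[543.5, 45.9], [540.2, -47.4], [473.5, -45.6], [476.6, 47.2]] c [508.4   0.   42. ] [93.4 66.7 92.9 66.9] [-92.  178.5  88.1  -1.1]
iron [[556.1, -180.5], [546.7, -253.5], [449.7, -238.2], [457.5, -164.0]] c [ 502.5 -209.    26. ] [ 73.6  98.2  74.6 100. ] [-97.3 171.   84.   -9.5]
dish rim [516.4 214.1  74. ]
tab [490.4 191.   73. ]
tabnext [486.4 233.6  51. ]
cleaner top [ 588.4 -382.9   41. ]
side dish rim [519.1 217.3  74. ] tab [489.8 198.8  73. ]
side spool [458.9 356.9  52. ] side wool [ 590.1 -380.7   38. ]
[319.8 233.8]
[339.4 140.3]
((17.237329483032227, 16.181594848632812), (21.587947845458984, 22.903879165649414), 46.01444625854492) [457.3 358.1  52. ]
```

View pics/crop2.png

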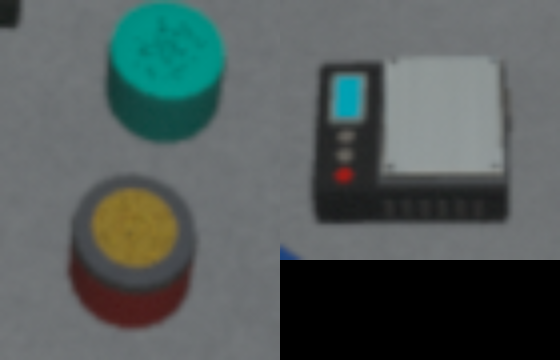

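Both views agree within about 3 mm (dish, spool, wool), and the plate measures 93 x 67 mm against 92 x 66, yawed about -1.7°. Starting with the board.

```bash
cat >> h.py <<'E'
def go(*targets):
    """targets x,y,z,toolx_yaw_deg -> dx,dy,dz,turn from now (tool pointing down)"""
    from scipy.spatial.transform import Rotation as Q
    o=robot.get_obs(); M=Q.from_quat(o['tcp_rot']).as_matrix(); y0=np.degrees(np.arctan2(M[1,0],M[0,0]))
    print('now',o['position'].round(1),'yaw',y0.round(2),'tilt',np.degrees(np.arccos(-M[2,2])).round(2),'j7',o['qpos'][6].round(2),'t',round(o['clock'],1))
    for x,y,z,a in targets:
        d=M.T@(np.array([x,y,z])-o['position']); w=(a-y0+180)%360-180
        print((x,y,z,a),'->',d.round(1),'turn',round(-w/5,2))
E
python3 -c "
from h import *
go((577.5,381,120,72.2))"
```

```text
now [158.7 629.8 232.3] yaw 165.86 tilt 0.1 j7 -0.06 t 0.1
(577.5, 381, 120, 72.2) -> [-466.9 -138.8  112.6] turn 18.73
```

```bash
python3 -m pendant '[-467,-139,112.5,16,1,-467,-139,112.5,16,1,-467,-139,112.5,16,1,-467,-139,112.5,16,1,-467,-139,112.5,16,1,-467,-139,112.5,16,1,-467,-139,112.5,16,1,-467,-139,112.5,16,1,-467,-139,112.5,16,1,-467,-139,112.5,16,1]' 30; python3 -c "
from h import *
go((577.5,381,70,72.2),(577.5,381,30,72.2))"
```

```text
clock: 1.1
position: [578.8, 380.4, 120.0]
tcp_rot: [0.733, 0.68, -0.0, -0.0]
wrist_force: [0.1, 0.4, -0.4]
grip_width: 85.3
grasp_force: 0.0
now [578.8 380.4 120. ] yaw 85.65 tilt 0.03 j7 -0.58 t 1.1
(577.5, 381, 70, 72.2) -> [ 0.6 -1.3 50. ] turn 2.69
(577.5, 381, 30, 72.2) -> [ 0.6 -1.3 90. ] turn 2.69
```

```bash
python3 -m pendant '[0.6,-1.3,30,1.5,0.1,0.6,-1.3,50,2.7,0.1,0.6,-1.3,60,2.7,0.1,0.6,-1.3,70,2.7,0.1,0.6,-1.3,76,2.7,0.1,0.6,-1.3,82,2.7,0.1,0.6,-1.3,86,2.7,0.1,0.6,-1.3,88,2.7,0.1,0.6,-1.3,89,2.7,0.1,0.6,-1.3,90,2.7,0.1]'; python3 - <<'E'
from h import *
go((577.5,381,30,72.2))
s=shot('side');t=shot('top')
a=cv2.resize(s['color'][100:180,290:390],None,fx=4,fy=4,interpolation=2);b=cv2.resize(t['color'][180:260,120:220],None,fx=4,fy=4,interpolation=2)
cv2.imwrite('pics/g1.png',np.hstack([a,b]))
E
```

```text
clock: 2.1
position: [576.7, 382.4, 31.3]
tcp_rot: [0.807, 0.59, 0.0, -0.0]
wrist_force: [0.6, -0.1, 0.3]
grip_width: 46.9
grasp_force: 0.0
now [576.7 382.4  31.3] yaw 72.37 tilt 0.05 j7 -0.78 t 2.1
(577.5, 381, 30, 72.2) -> [-1.1  1.2  1.3] turn 0.03
```

View pics/g1.png

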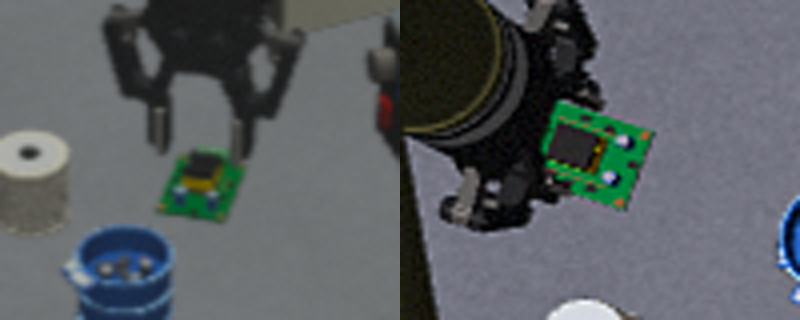

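```bash
python3 - <<'E'
from h import *
S=last('top');D=last('side')
for z in (150,200,250,300): print(z,onz(S,125,195,z),proj(S,[577,382,z]))
for z in (6,15,25,31): print(z,proj(D,[576.7,382.4,z]),proj(S,[576.7,382.4,z]))
for u,v in ((290+158/4,100+150/4),(290+240/4,100+158/4)):
  for z in (6,15,25): print(z,onz(D,u,v,z))
a=cv2.resize(D['color'][90:160,305:380],None,fx=8,fy=8,interpolation=2); cv2.imwrite('pics/g2.png',a)
E
```

```text
150 [594.9 418.  150. ] [141.6 203.6]
200 [582.1 395.7 200. ] [131.7 197.6]
250 [569.3 373.4 250. ] [120.8 190.9]
300 [556.4 351.1 300. ] [108.5 183.4]
6 [339.2 145.4] [164.9 218. ]
15 [339.2 142.8] [163.6 217.2]
25 [339.3 139.9] [162.2 216.3]
31 [339.3 138.1] [161.3 215.8]
6 [551.2 422.4   6. ]
15 [550.5 409.6  15. ]
25 [549.8 395.3  25. ]
6 [609.5 409.4   6. ]
15 [608.2 396.7  15. ]
25 [606.9 382.6  25. ]
```

View pics/g2.png

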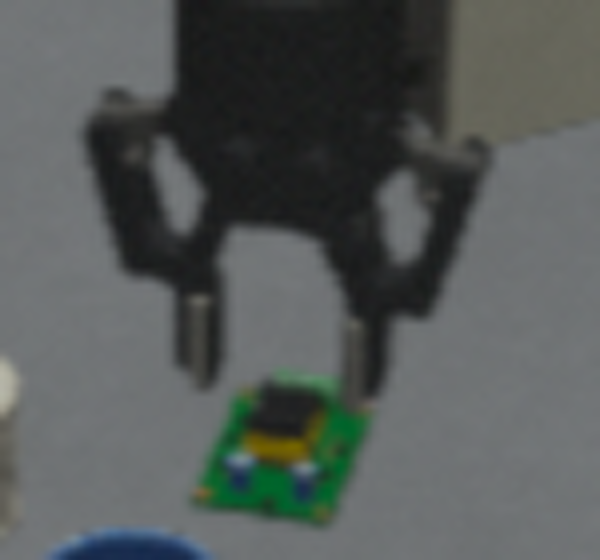

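```bash
python3 - <<'E'
from h import *
S=last('top');D=last('side')
def tri(a,b):
    o1,d1=ray(S,*a);o2,d2=ray(D,*b)
    A=np.array([d1,-d2]).T; l=np.linalg.lstsq(A,o2-o1,rcond=None)[0]; p,q=o1+l[0]*d1,o2+l[1]*d2
    return ((p+q)/2).round(1),np.linalg.norm(p-q).round(1)
print(tri((148.7,211),(341.9,105.6)))
b=cv2.resize(S['color'][185:245,125:185],None,fx=9,fy=9,interpolation=2); cv2.imwrite('pics/g3.png',b)
E
```

```text
(array([572.9, 372. , 138.4]), np.float64(17.4))
```

View pics/g3.png

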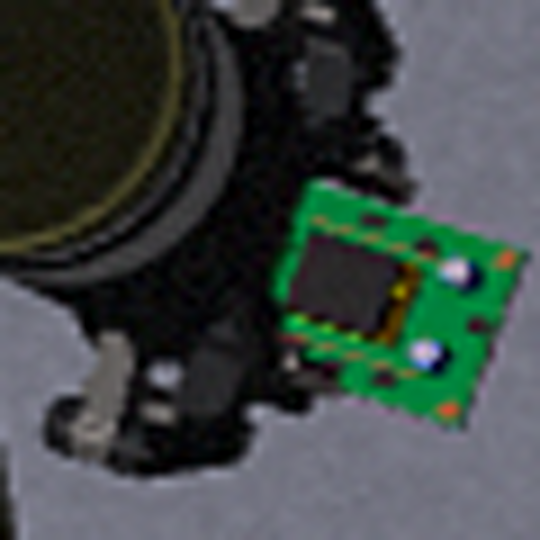

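The tip midpoint is at top px (164,216) and side px (340,139), so the fingers straddle the transformer in xy. They look a little high. Correcting by 1 mm and closing.

```bash
python3 -m pendant '[-1,1,1,0,0.1,-1,1,1,0,-0.2,-1,1,1,0,-0.4,-1,1,1,0,-0.5,-1,1,1,0,-0.6,-1,1,1,0,-0.7,-1,1,1,0,-0.7,-1,1,1,0,-0.7]' 30; python3 - <<'E'
from h import *
go((577.5,381,30,72.2))
s=shot('side'); cv2.imwrite('pics/g4.png',cv2.resize(s['color'][90:160,305:380],None,fx=8,fy=8,interpolation=2))
E
```

```text
clock: 3.0
position: [577.1, 381.0, 29.9]
tcp_rot: [0.807, 0.59, 0.0, -0.0]
wrist_force: [-0.4, 0.0, -0.6]
grip_width: 12.8
grasp_force: 0.0
now [577.1 381.   29.9] yaw 72.36 tilt 0.01 j7 -0.78 t 3.0
(577.5, 381, 30, 72.2) -> [ 0.2  0.4 -0.1] turn 0.03
```

View pics/g4.png

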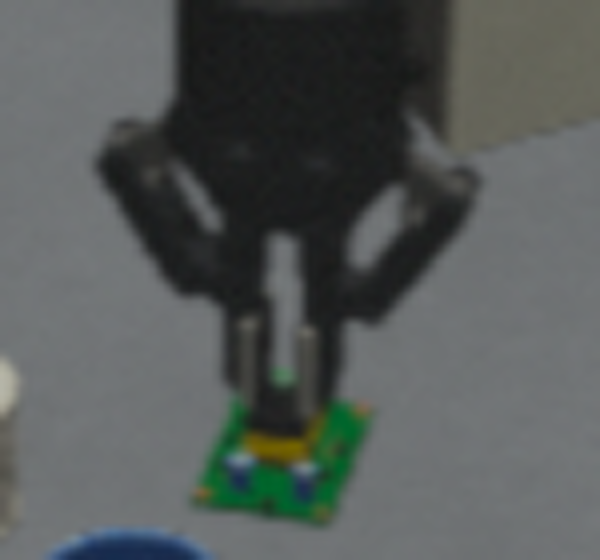

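The gripper closed past 22 mm without contact, so it missed. Either the tips are above the transformer or they are beside it. I'll check from the top.

```bash
python3 - <<'E'
from h import *
a=cv2.imread('pics/top0.png'); b=shot('top')['color']
d=np.abs(a.astype(int)-b).sum(2)[200:240,145:185:1]
for r in range(0,40,2): print(200+r,''.join('#' if x>120 else '.' for x in d[r]))
c=cv2.resize(b[185:245,125:185],None,fx=9,fy=9,interpolation=2); cv2.imwrite('pics/g5.png',c)
E
```

```text
200 #######################.................
202 ####################....................
204 ####################....................
206 #####################...................
208 #######################.................
210 ###########..##...#.....................
212 ###########...........#.................
214 ##########..#...........................
216 #########..##...........................
218 ######....##............................
220 ##############..........................
222 ############.#####......................
224 #####...###.............................
226 ############............................
228 ..#########.............................
230 #########...............................
232 ######..................................
234 ###.....................................
236 ........................................
238 ........................................
```

View pics/g5.png

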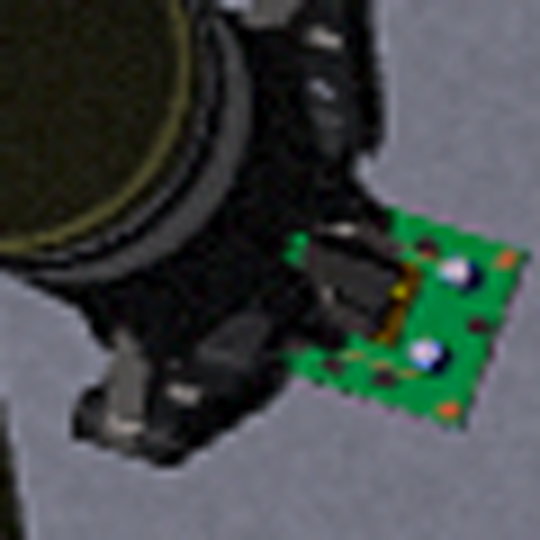

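Silver pads at (345,230) and (330,295) lie over the transformer, so the xy is right and the tips are above it. The real tip is about 25 mm higher than I expected from the TCP height. I'll find the offset by a slow touch on the transformer's top with the fingers shut.

```bash
python3 -m pendant '[0,0,1,0,-0.7,0,0,2,0,-0.7,0,0,2.5,0,-0.7,0,0,3,0,-0.7,0,0,3.5,0,-0.7,0,0,4,0,-0.7]'; python3 -m pendant '[0,0,0.5,0,-0.7,0,0,1,0,-0.7,0,0,1.5,0,-0.7,0,0,2,0,-0.7]'
```

```text
clock: 3.7
position: [577.1, 381.0, 26.5]
tcp_rot: [0.807, 0.59, -0.0, -0.0]
wrist_force: [-2.4, -1.2, 6.4]
grip_width: 12.6
grasp_force: 3.0
clock: 4.1
position: [577.1, 380.9, 26.4]
tcp_rot: [0.807, 0.59, 0.0, -0.0]
wrist_force: [-5.8, -3.6, 15.7]
grip_width: 12.5
grasp_force: 7.6
```

Contact at TCP z 26.5 means the tip is only about 2.5 mm ahead of the reported TCP near shut. I'll use that from here on.

```bash
python3 -m pendant '[0,0,-4,0,-0.7,0,0,-8,0,-0.3,0,0,-8,0,0.1,0,0,-8,0,0.1,0,0,-8,0,0.1,0,0,0,0,0.1,0,0,7,0,0.1,0,0,11,0,0.1,0,0,13,0,0.1,0,0,14,0,0.1]'; python3 -m pendant '[0,0,0,0,0.1,0,0,0,0,-0.2,0,0,0,0,-0.4,0,0,0,0,-0.5,0,0,0,0,-0.6,0,0,0,0,-0.7,0,0,0,0,-0.7,0,0,0,0,-0.7]' 30
```

```text
clock: 5.1
position: [576.9, 380.8, 9.3]
tcp_rot: [0.807, 0.59, -0.0, 0.0]
wrist_force: [0.2, -0.2, 0.3]
grip_width: 47.1
grasp_force: 0.0
clock: 5.9
position: [577.3, 381.1, 10.3]
tcp_rot: [0.807, 0.59, 0.0, -0.0]
wrist_force: [-0.4, -0.5, 3.3]
grip_width: 21.5
grasp_force: 29.9
```

```bash
python3 -m pendant '[0,0,-2,0,-0.7,0,0,-6,0,-0.7,0,0,-20,0,-0.7,0,0,-50,0,-0.7,0,0,-90,0,-0.7,0,0,-130,0,-0.7,0,0,-130,0,-0.7]'; python3 -c "
from h import *
go((509,-0.3,130,88.3),(509,-0.3,60,88.3))"
```

```text
clock: 6.6
position: [581.0, 382.9, 148.6]
tcp_rot: [0.807, 0.59, 0.007, -0.0]
wrist_force: [1.4, -0.3, 0.4]
grip_width: 21.0
grasp_force: 29.5
now [581.  382.9 148.6] yaw 72.35 tilt 0.75 j7 -0.81 t 6.6
(509, -0.3, 130, 88.3) -> [-387.1   47.5   14.8] turn -3.19
(509, -0.3, 60, 88.3) -> [-387.9   47.    84.8] turn -3.19
```

```bash
python3 -m pendant '[-50,6,0,-0.5,-0.7,-100,12,0,-1,-0.7,-150,18,0,-1.5,-0.7,-200,24,0,-2,-0.7,-250,30,0,-2.5,-0.7,-300,36,0,-3,-0.7,-340,41,0,-3.2,-0.7,-370,45,0,-3.2,-0.7,-385,47,0,-3.2,-0.7,-387,47.5,0,-3.2,-0.7]'; python3 -m pendant '[0,0,0,0,-0.7,0,0,0,0,-0.7]'; python3 -c "
from h import *
go((509,-0.3,65,88.3),(509,-0.3,52.5,88.3))"
```

```text
clock: 7.6
position: [504.9, -3.9, 140.2]
tcp_rot: [0.718, 0.696, 0.0, 0.0]
wrist_force: [0.2, 0.3, -0.1]
grip_width: 21.3
grasp_force: 29.6
clock: 7.8
position: [505.4, -0.0, 139.8]
tcp_rot: [0.716, 0.698, 0.0, -0.0]
wrist_force: [0.1, -0.3, -0.8]
grip_width: 21.3
grasp_force: 29.6
now [505.4  -0.  139.8] yaw 88.54 tilt 0.03 j7 -0.03 t 7.8
(509, -0.3, 65, 88.3) -> [-0.2  3.6 74.8] turn 0.05
(509, -0.3, 52.5, 88.3) -> [-0.2  3.6 87.3] turn 0.05
```

```bash
python3 -m pendant '[-0.2,3.6,25,0,-0.7,-0.2,3.6,50,0,-0.7,-0.2,3.6,65,0,-0.7,-0.2,3.6,74,0,-0.7,-0.2,3.6,79,0,-0.7,-0.2,3.6,82,0,-0.7,-0.2,3.6,84,0,-0.7,-0.2,3.6,85,0,-0.7,-0.2,3.6,86,0,-0.7,-0.2,3.6,86,0,-0.7]'; python3 -m pendant '[0,0,0.5,0,-0.7,0,0,1,0,-0.7,0,0,1,0,-0.7]';  python3 -c "
from h import *
go((509,-0.3,52,88.3))"
```

```text
clock: 8.8
position: [508.8, -2.6, 54.1]
tcp_rot: [0.717, 0.697, 0.0, 0.0]
wrist_force: [-0.3, -0.4, -0.7]
grip_width: 21.5
grasp_force: 29.6
clock: 9.1
position: [508.6, -2.6, 52.8]
tcp_rot: [0.717, 0.697, 0.0, -0.0]
wrist_force: [-0.3, -0.4, -0.9]
grip_width: 21.1
grasp_force: 29.6
now [508.6  -2.6  52.8] yaw 88.36 tilt 0.01 j7 0.04 t 9.1
(509, -0.3, 52, 88.3) -> [2.3 0.3 0.8] turn 0.01
```

Correct y by 2.3 mm, then touch down slowly.

```bash
python3 -m pendant '[2.3,0.3,0,0,-0.7,2.3,0.3,0.3,0,-0.7,2.3,0.3,0.6,0,-0.7,2.3,0.3,0.9,0,-0.7,2.3,0.3,1.2,0,-0.7,2.3,0.3,1.2,0,-0.7]'
```

```text
clock: 9.7
position: [509.1, -0.1, 52.3]
tcp_rot: [0.717, 0.697, 0.0, -0.0]
wrist_force: [-2.3, 0.4, 5.1]
grip_width: 21.4
grasp_force: 30.3
```

```bash
python3 -m pendant '[0,0,0.4,0,-0.7,0,0,0.8,0,-0.7,0,0,0.8,0,-0.7]'
```

```text
clock: 10.0
position: [509.1, -0.1, 52.2]
tcp_rot: [0.717, 0.697, 0.0, -0.001]
wrist_force: [-5.9, -0.5, 11.9]
grip_width: 20.9
grasp_force: 31.1
```

```bash
python3 -m pendant '[0,0,-0.8,0,-0.5,0,0,-0.8,0,-0.4,0,0,-0.8,0,-0.2,0,0,-1,0,0.1,0,0,-1,0,0.1,0,0,-10,0,0.1,0,0,-35,0,0.1,0,0,-75,0,0.1,0,0,-115,0,0.1,0,0,-115,0,0.5]'; python3 -c "
from h import *
go((509,-0.3,230,88.3),(588.5,-382,160,60),(300,-382,230,88))"
```

```text
clock: 11.0
position: [513.0, -0.3, 172.1]
tcp_rot: [0.717, 0.697, 0.005, 0.003]
wrist_force: [0.5, 0.3, 0.2]
grip_width: 59.9
grasp_force: 0.0
now [ 5.130e+02 -3.000e-01  1.721e+02] yaw 88.34 tilt 0.64 j7 -0.05 t 11.0
(509, -0.3, 230, 88.3) -> [  0.1  -3.4 -57.9] turn 0.01
(588.5, -382, 160, 60) -> [-379.4   86.4   12. ] turn 5.67
(300, -382, 230, 88) -> [-387.5 -201.2  -61.1] turn 0.07
```

```bash
python3 -m pendant '[-10,0,-50,0,1,-50,10,-65,1,1,-100,23,-65,2,1,-150,34,-65,3,1,-200,46,-65,4,1,-250,57,-65,5,1,-300,68,-65,6,1,-340,78,-65,7,1,-370,84,-65,8,1,-379,86,-65,9.6,1]'; python3 - <<'E'
from h import *
S=shot('top')
go((588.5,-382,120,40))
i=cv2.resize(S['color'][226:260,296:358],None,fx=4,fy=4,interpolation=2); h=cv2.cvtColor(i,cv2.COLOR_BGR2HSV)
m=cv2.morphologyEx(cv2.inRange(h,(45,100,50),(80,255,255)),3,np.ones((13,13)))
k=max(cv2.findContours(m,0,2)[0],key=cv2.contourArea); b=(cv2.boxPoints(cv2.minAreaRect(k))+.5)/4-.5+[296,226]
P=np.array([onz(S,*p,45) for p in b]); print(P.tolist(),P.mean(0))
i=S['color']; cv2.imwrite('pics/p1.png',np.hstack([cv2.resize(i[220:285,293:358],None,fx=6,fy=6,interpolation=2),cv2.resize(i[150:290,430:530],None,fx=4,fy=4,interpolation=2)[:390]]))
E
```

```text
clock: 12.0
position: [582.3, -386.5, 230.1]
tcp_rot: [0.94, 0.34, -0.002, 0.001]
wrist_force: [0.3, 0.6, 0.0]
grip_width: 85.4
grasp_force: 0.0
now [ 582.6 -386.1  230. ] yaw 39.47 tilt 0.21 j7 -0.07 t 12.1
(588.5, -382, 120, 40) -> [  7.6   0.5 109.9] turn -0.11
[[485.1, 36.9, 45.0], [536.2, 35.9, 45.0], [534.3, -34.3, 45.0], [483.3, -32.7, 45.0]] [509.725   1.45   45.   ]
```

View pics/p1.png

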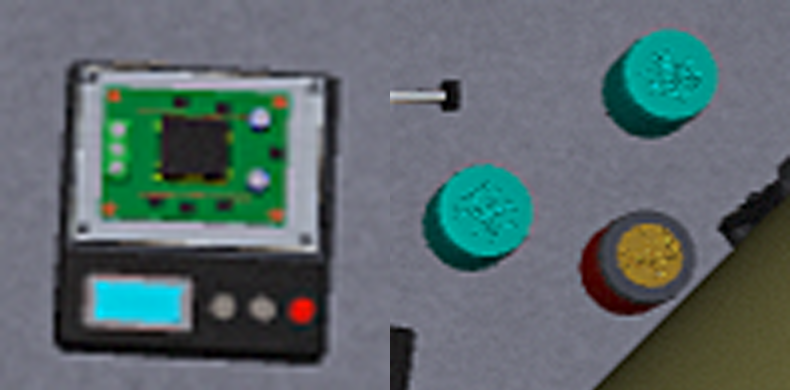

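Board lies flat and centred on the plate within about 1.5 mm, aligned. Now the red cleaner, whose rim is at top px (494,214).

```bash
python3 -m pendant '[7.5,2,50,-0.1,1,7.5,2,90,-0.1,1,7.5,2,130,-0.1,1,7.5,2,155,-0.1,1,7.5,2,170,-0.1,1,7.5,2,180,-0.1,1,7.5,2,185,-0.1,1,7.5,2,185,-0.1,1]'; python3 -c "
from h import *
go((588.8,-383.5,9,40))"
```

```text
clock: 12.85
position: [591.5, -378.4, 46.4]
tcp_rot: [0.937, 0.349, 0.0, 0.0]
wrist_force: [0.7, 0.2, 0.3]
grip_width: 85.9
grasp_force: 0.0
now [ 591.5 -378.4   46.4] yaw 40.9 tilt 0.05 j7 0.01 t 12.8
(588.8, -383.5, 9, 40) -> [-5.4  2.1 37.4] turn 0.18
```

```bash
python3 -m pendant '[-5.4,2.1,5,0.2,1,-5.4,2.1,15,0.2,1,-5.4,2.1,23,0.2,1,-5.4,2.1,30,0.2,1,-5.4,2.1,34,0.2,1,-5.4,2.1,36,0.2,1,-5.4,2.1,36,0.2,0.6,-5.4,2.1,36,0.2,0.4,-5.4,2.1,36,0.2,0.2,-5.4,2.1,36,0.2,0.1]' 30; python3 -m pendant '[0,0,0,0,0.1,0,0,0,0,0.1,0,0,0,0,0.1]'
```

```text
clock: 13.85
position: [588.8, -383.6, 10.4]
tcp_rot: [0.94, 0.341, 0.0, 0.0]
wrist_force: [-0.0, -0.4, 1.5]
grip_width: 55.2
grasp_force: 32.6
clock: 14.15
position: [588.7, -383.6, 10.4]
tcp_rot: [0.94, 0.341, 0.0, 0.0]
wrist_force: [-1.1, 0.9, 4.6]
grip_width: 55.1
grasp_force: 32.6
```

```bash
python3 -m pendant '[0,0,-2,0,0.1,0,0,-8,0,0.1,0,0,-25,0,0.1,0,0,-60,0,0.1,0,0,-100,0,0.1,0,0,-140,0,0.1,0,0,-180,0,0.1,0,0,-205,0,0.1,0,0,-215,0,0.1,0,0,-215,0,0.1]'; python3 -c "
from h import *
go((504,-107.5,225,88.3))"
```

```text
clock: 15.15
position: [588.8, -384.0, 226.8]
tcp_rot: [0.94, 0.341, 0.001, 0.001]
wrist_force: [-0.2, -0.8, -2.5]
grip_width: 55.2
grasp_force: 32.5
now [ 588.8 -384.   226.8] yaw 39.85 tilt 0.17 j7 -0.07 t 15.2
(504, -107.5, 225, 88.3) -> [ 112.1 -266.6    1.2] turn -9.69
```

```bash
python3 -m pendant '[12,-28,0,-1,0.1,28,-67,0,-2,0.1,45,-107,0,-3,0.1,62,-147,0,-4.5,0.1,79,-187,0,-6,0.1,94,-224,0,-7.5,0.1,104,-248,0,-8.6,0.1,110,-262,0,-9.4,0.1,112,-266.6,0,-9.7,0.1,112,-266.6,0,-9.7,0.1]'; python3 -m pendant '[0,0,30,0,0.1,0,0,70,0,0.1,0,0,110,0,0.1,0,0,140,0,0.1,0,0,160,0,0.1,0,0,170,0,0.1,0,0,170,0,0.1]';python3 -c "
from h import *
go((504,-107.5,14,88.3))"
```

```text
clock: 16.15
position: [502.8, -106.4, 223.7]
tcp_rot: [0.717, 0.697, -0.001, -0.001]
wrist_force: [1.3, -0.4, -1.4]
grip_width: 54.8
grasp_force: 32.9
clock: 16.85
position: [502.4, -108.2, 53.4]
tcp_rot: [0.718, 0.696, -0.002, -0.001]
wrist_force: [0.1, -0.7, -1.6]
grip_width: 55.1
grasp_force: 32.9
now [ 502.4 -108.2   53.4] yaw 88.23 tilt 0.2 j7 0.29 t 16.9
(504, -107.5, 14, 88.3) -> [ 0.8  1.7 39.4] turn -0.01
```

```bash
python3 -m pendant '[0.8,1.7,12,0,0.1,0.8,1.7,22,0,0.1,0.8,1.7,30,0,0.1,0.8,1.7,35,0,0.1,0.8,1.7,38,0,0.1,0.8,1.7,39.5,0,0.1,0.8,1.7,40.5,0,0.1,0.8,1.7,41.2,0,0.1,0.8,1.7,41.2,0,0.1,0.8,1.7,41.2,0,0.1]'
```

```text
clock: 17.85
position: [505.5, -106.2, 13.8]
tcp_rot: [0.717, 0.697, 0.0, 0.0]
wrist_force: [0.1, -0.1, -3.1]
grip_width: 55.4
grasp_force: 32.9
```

```bash
python3 -m pendant '[0,0,0.5,0,0.1,0,0,1,0,0.1,0,0,1.3,0,0.1,0,0,1.6,0,0.1,0,0,1.6,0,0.1]'
```

```text
clock: 18.35
position: [505.2, -106.2, 12.0]
tcp_rot: [0.717, 0.697, -0.0, -0.0]
wrist_force: [-0.4, 0.6, -2.0]
grip_width: 54.8
grasp_force: 32.9
```

```bash
python3 -m pendant '[0,0,0.5,0,0.1,0,0,1,0,0.1,0,0,1.4,0,0.1,0,0,1.8,0,0.1,0,0,1.8,0,0.1]'
```

```text
clock: 18.85
position: [505.3, -106.2, 10.3]
tcp_rot: [0.717, 0.697, 0.0, -0.0]
wrist_force: [-0.7, 1.2, -0.9]
grip_width: 55.4
grasp_force: 33.2
```

```bash
python3 -m pendant '[0,0,0.3,0,0.1,0,0,0.3,0,0.36,0,0,0.3,0,0.45,0,0,0.3,0,0.6,0,0,0.3,0,0.85,0,0,0.3,0,0.85,0,0,-20,0,0.85,0,0,-60,0,0.85,0,0,-110,0,0.85,0,0,-160,0,0.85]'; python3 -c "
from h import *
go((503,-107,200,88.3),(457.5,357.5,230,90))"
```

```text
clock: 19.85
position: [504.6, -106.4, 171.6]
tcp_rot: [0.717, 0.697, -0.0, -0.0]
wrist_force: [1.3, 0.9, 0.1]
grip_width: 79.2
grasp_force: 0.0
now [ 504.6 -106.4  171.6] yaw 88.33 tilt 0.06 j7 0.18 t 19.9
(503, -107, 200, 88.3) -> [ -0.7  -1.6 -28.4] turn 0.01
(457.5, 357.5, 230, 90) -> [462.3 -60.6 -58.4] turn -0.33
```

```bash
python3 -m pendant '[10,-2,-40,0,1,50,-6,-60,0,1,100,-12,-60,0,1,150,-19,-60,0,1,200,-26,-60,0,1,250,-33,-60,0,1,300,-39,-60,0,1,350,-46,-60,0,1,400,-52,-60,0,1,450,-59,-60,0,1]'; python3 - <<'E'
from h import *
S=shot('top')
h=cv2.cvtColor(S['color'],cv2.COLOR_BGR2HSV)
m=cv2.inRange(h[225:270,355:395],(12,90,70),(35,255,255)); M=cv2.moments(m,True); u,v=M['m10']/M['m00']+355,M['m01']/M['m00']+225
print(u,v,M['m00'],onz(S,u,v,39))
go((457.5,357.5,60,89))
E
```

```text
clock: 20.85
position: [459.1, 343.6, 230.3]
tcp_rot: [0.717, 0.697, 0.0, -0.0]
wrist_force: [0.1, 0.4, 0.7]
grip_width: 85.7
grasp_force: 0.0
373.3601895734597 247.957345971564 211.0 [ 506.  -108.5   39. ]
now [455.1 354.4 229.5] yaw 89.03 tilt 0.35 j7 -0.68 t 20.9
(457.5, 357.5, 60, 89) -> [  2.1   2.6 169.5] turn 0.01
```

Cleaner stands at (506,-108), as wanted. Now the spool.

```bash
python3 -m pendant '[8,-2,40,0,1,8,-2,80,0,1,8,-2,115,0,1,8,-2,140,0,1,8,-2,150,0,1,8,-2,155,0,1,8,-2,155,0,1]'; python3 -c "
from h import *
go((457.5,357.5,10,89))"
```

```text
clock: 21.6
position: [458.1, 350.0, 75.7]
tcp_rot: [0.717, 0.697, 0.0, 0.0]
wrist_force: [0.2, 0.8, 1.0]
grip_width: 85.3
grasp_force: 0.0
now [458.1 350.   75.7] yaw 88.35 tilt 0.04 j7 -0.65 t 21.6
(457.5, 357.5, 10, 89) -> [ 7.5 -0.9 65.7] turn -0.13
```

```bash
python3 -m pendant '[7.5,-1,0,0,1,7.5,-1,20,0,1,7.5,-1,35,0,1,7.5,-1,47,0,1,7.5,-1,56,0,1,7.5,-1,61,0,1,7.5,-1,64,0,1,7.5,-1,65,0,0.6,7.5,-1,65,0,0.4,7.5,-1,65,0,0.2]' 30; python3 -m pendant '[0,0,0,0,0.1,0,0,0,0,0.05,0,0,0,0,0.05,0,0,0,0,0.05]'
```

```text
clock: 22.6
position: [457.3, 357.6, 11.0]
tcp_rot: [0.717, 0.697, 0.0, -0.0]
wrist_force: [-1.4, -0.8, 1.5]
grip_width: 51.9
grasp_force: 28.4
clock: 23.0
position: [457.3, 357.6, 11.0]
tcp_rot: [0.717, 0.697, 0.0, -0.0]
wrist_force: [-2.3, -1.1, 6.1]
grip_width: 51.7
grasp_force: 30.9
```

```bash
python3 -m pendant '[0,0,-2,0,0.05,0,0,-8,0,0.05,0,0,-25,0,0.05,0,0,-60,0,0.05,0,0,-100,0,0.05,0,0,-130,0,0.05,0,0,-145,0,0.05,0,0,-145,0,0.05]'; python3 -c "
from h import *
go((512,104,150,88.3))"
```

```text
clock: 23.8
position: [458.0, 358.2, 157.3]
tcp_rot: [0.717, 0.697, 0.002, -0.0]
wrist_force: [-0.7, -0.1, -3.0]
grip_width: 52.2
grasp_force: 32.3
now [458.  358.2 157.3] yaw 88.36 tilt 0.24 j7 -0.68 t 23.8
(512, 104, 150, 88.3) -> [-252.6   61.2    6.7] turn 0.01
```

```bash
python3 -m pendant '[-20,5,0,0,0.05,-60,15,0,0,0.05,-105,25,0,0,0.05,-150,36,0,0,0.05,-190,46,0,0,0.05,-220,53,0,0,0.05,-240,58,0,0,0.05,-250,61,0,0,0.05,-252.5,61,0,0,0.05,-252.5,61,0,0,0.05]'; python3 -m pendant '[0,0,30,0,0.05,0,0,60,0,0.05,0,0,85,0,0.05,0,0,95,0,0.05,0,0,100,0,0.05,0,0,100,0,0.05,0,0,100,0,0.05]'; python3 -c "
from h import *
go((512,104,13,88.3))"
```

```text
clock: 24.8
position: [510.1, 104.0, 154.3]
tcp_rot: [0.717, 0.697, -0.001, -0.0]
wrist_force: [0.1, 0.3, -2.1]
grip_width: 51.7
grasp_force: 32.4
clock: 25.5
position: [511.7, 103.8, 56.4]
tcp_rot: [0.717, 0.697, 0.001, 0.0]
wrist_force: [-0.2, 0.3, -2.7]
grip_width: 51.7
grasp_force: 32.3
now [511.7 103.8  56.4] yaw 88.39 tilt 0.12 j7 -0.17 t 25.5
(512, 104, 13, 88.3) -> [ 0.1  0.2 43.4] turn 0.02
```

```bash
python3 -m pendant '[0,0,12,0,0.05,0,0,22,0,0.05,0,0,30,0,0.05,0,0,36,0,0.05,0,0,40,0,0.05,0,0,42,0,0.05,0,0,43,0,0.05,0,0,44,0,0.05,0,0,44.5,0,0.05,0,0,44.5,0,0.05]'; python3 -m pendant '[0,0,0.3,0,0.05,0,0,0.6,0,0.05,0,0,0.6,0,0.05]'
```

```text
clock: 26.5
position: [511.0, 103.3, 11.1]
tcp_rot: [0.717, 0.697, 0.0, 0.0]
wrist_force: [-0.2, -0.3, -1.2]
grip_width: 51.7
grasp_force: 32.5
clock: 26.8
position: [511.0, 103.3, 11.0]
tcp_rot: [0.717, 0.697, 0.0, -0.0]
wrist_force: [-3.2, -0.9, 5.7]
grip_width: 51.7
grasp_force: 32.7
```

Down and touching. Releasing slowly, then rising.

```bash
python3 -m pendant '[0,0,-0.4,0,0.25,0,0,-0.4,0,0.35,0,0,-0.4,0,0.5,0,0,-0.4,0,0.8,0,0,-0.4,0,0.8,0,0,-15,0,0.8,0,0,-50,0,0.8,0,0,-90,0,0.8,0,0,-130,0,0.9,0,0,-170,0,1]'; python3 - <<'E'
from h import *
S=last('top')
go((517.5,215.5,180,40))
E
```

```text
clock: 27.8
position: [510.7, 102.9, 182.9]
tcp_rot: [0.717, 0.697, 0.001, 0.0]
wrist_force: [0.1, 1.2, 0.7]
grip_width: 85.4
grasp_force: 0.0
now [510.7 102.9 182.9] yaw 88.33 tilt 0.07 j7 -0.24 t 27.8
(517.5, 215.5, 180, 40) -> [112.8   3.5   3. ] turn 9.67
```

```bash
python3 -m pendant '[20,1,0,1.5,1,50,2,0,3,1,80,3,0,4.5,1,100,3.5,0,6,1,110,3.5,0,7.5,1,113,3.5,10,9,1,113,3.5,30,9.7,1,113,3.5,50,9.7,1,113,3.5,60,9.7,1,113,3.5,60,9.7,1]'; python3 - <<'E'
from h import *
S=shot('top');D=shot('side')
h=cv2.cvtColor(S['color'],cv2.COLOR_BGR2HSV); 
def c(i,u,v,w,hh,k): return cv2.resize(i[v:v+hh,u:u+w],None,fx=k,fy=k,interpolation=2)
cv2.imwrite('pics/d1.png',np.hstack([c(S['color'],215,215,80,80,5),c(D['color'],285,130,80,80,5)]))
go((517.5,215.5,52.5,40))
E
```

```text
clock: 28.8
position: [516.6, 215.6, 119.5]
tcp_rot: [0.94, 0.341, -0.001, 0.0]
wrist_force: [0.1, 0.2, -0.2]
grip_width: 85.8
grasp_force: 0.0
now [518.  216.2 121.2] yaw 39.85 tilt 0.07 j7 -1.22 t 28.9
(517.5, 215.5, 52.5, 40) -> [-0.9  0.2 68.7] turn -0.03
```

View pics/d1.png

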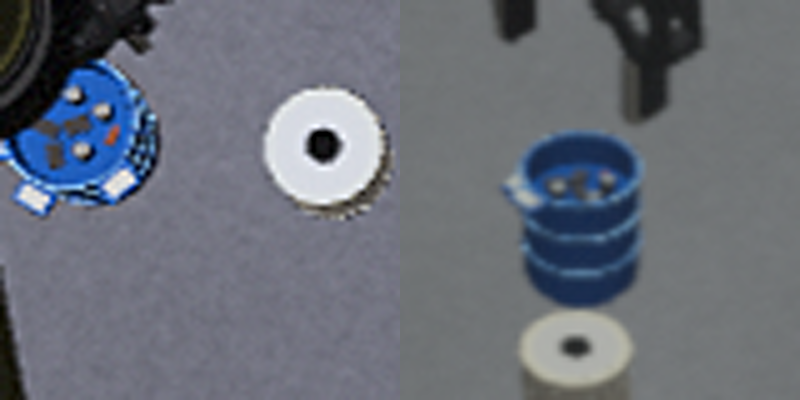

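Spool stands at top px (280,244). The stack is undisturbed and the gripper is above it, open.

```bash
python3 - <<'E'
from h import *
S=last('top');D=last('side')
print('spool',onz(S,279.6,244,52),onz(D,320,199,52),'dish side',onz(D,320.8,163.6,74))
E
python3 -m pendant '[-0.9,0.2,20,0,1,-0.9,0.2,38,0,1,-0.9,0.2,50,0,1,-0.9,0.2,58,0,1,-0.9,0.2,63,0,1,-0.9,0.2,66,0,1,-0.9,0.2,68,0,1,-0.9,0.2,68.5,0,1,-0.9,0.2,68.5,0,1,-0.9,0.2,68.5,0,1]'
```

```text
spool [510.6 103.3  52. ] [512.5 105.5  52. ] dish side [518.8 214.3  74. ]
clock: 29.9
position: [517.1, 215.5, 52.0]
tcp_rot: [0.94, 0.341, 0.0, -0.0]
wrist_force: [-0.5, 0.5, 0.0]
grip_width: 85.9
grasp_force: 0.0
```

Spool at about (511,104), giving a gap of about 25 mm. Closing on the top dish slowly.

```bash
python3 -m pendant '[0,0,0,0,0.85,0,0,0,0,0.75,0,0,0,0,0.65,0,0,0,0,0.55,0,0,0,0,0.48,0,0,0,0,0.42,0,0,0,0,0.36,0,0,0,0,0.3,0,0,0,0,0.25,0,0,0,0,0.25]' 25; python3 -m pendant '[0,0,-2,0,0.25,0,0,-5,0,0.25,0,0,-9,0,0.25,0,0,-14,0,0.25,0,0,-20,0,0.25,0,0,-30,0,0.25,0,0,-45,0,0.25,0,0,-60,0,0.25,0,0,-70,0,0.25,0,0,-70,0,0.25]'; python3 - <<'E'
from h import *
go((601,-2.7,120,178.3))
S=shot('top');D=shot('side')
def c(i,u,v,w,hh,k): return cv2.resize(i[v:v+hh,u:u+w],None,fx=k,fy=k,interpolation=2)
cv2.imwrite('pics/d2.png',np.hstack([c(S['color'],195,205,80,80,5),c(D['color'],285,110,80,80,5)]))
E
```

```text
clock: 30.9
position: [517.1, 215.6, 52.0]
tcp_rot: [0.94, 0.341, 0.0, -0.0]
wrist_force: [-0.3, -0.4, 4.5]
grip_width: 60.0
grasp_force: 27.1
clock: 31.9
position: [518.3, 216.0, 124.1]
tcp_rot: [0.94, 0.341, 0.002, -0.001]
wrist_force: [-0.0, -0.8, -0.4]
grip_width: 60.1
grasp_force: 27.2
now [518.3 216.  124.1] yaw 39.86 tilt 0.24 j7 -1.22 t 31.9
(601, -2.7, 120, 178.3) -> [-76.7 220.9   3.9] turn -27.69
```

View pics/d2.png

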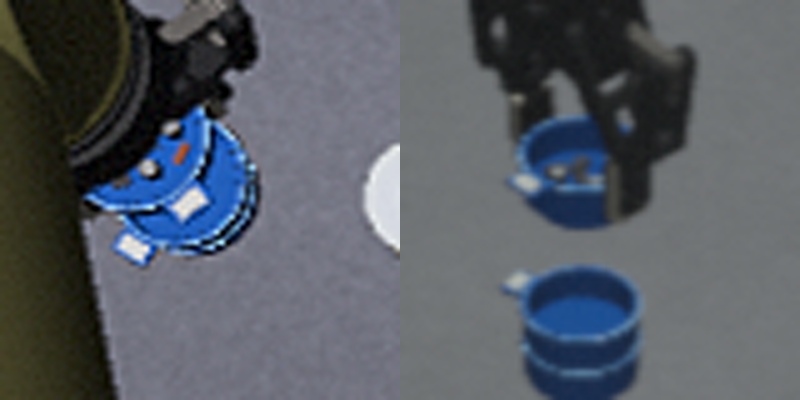

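Only the top dish came up, level; the second dish stayed on the third (side px ~(581,300) in crop). Swinging it behind the preheater with its tab turned away.

```bash
python3 -m pendant '[-5,15,0,-1.5,0.25,-12,35,0,-3,0.25,-20,57,0,-4.5,0.25,-28,80,0,-6,0.25,-36,103,0,-7.5,0.25,-43,125,0,-9,0.25,-50,145,0,-10.5,0.25,-57,164,0,-12,0.25,-63,182,0,-13.5,0.25,-68,196,0,-15,0.25]';python3 -c "
from h import *
go((601,-2.7,120,178.3))"
```

```text
clock: 33.0
position: [590.0, 19.8, 120.6]
tcp_rot: [0.537, 0.844, -0.001, -0.001]
wrist_force: [0.2, 0.8, -0.4]
grip_width: 59.8
grasp_force: 27.2
now [590.   19.8 120.6] yaw 115.11 tilt 0.11 j7 0.46 t 33.0
(601, -2.7, 120, 178.3) -> [-25.1   0.4   0.6] turn -12.64
```

```bash
python3 -m pendant '[-4,0,0,-1.5,0.25,-9,0,0,-3,0.25,-14,0,0,-4.5,0.25,-19,0,0,-6,0.25,-23,0,0,-7.5,0.25,-25,0,0,-9,0.25,-25,0,0,-10.5,0.25,-25,0,10,-11.8,0.25,-25,0,20,-12.6,0.25,-25,0,30,-12.6,0.25]';python3 -m pendant '[0,0,20,0,0.25,0,0,40,0,0.25,0,0,50,0,0.25,0,0,50,0,0.25]'; python3 -c "
from h import *
go((601,-2.7,9,178.3))"
```

```text
clock: 34.0
position: [600.2, -1.4, 90.3]
tcp_rot: [0.019, 1.0, 0.0, -0.001]
wrist_force: [0.2, 0.0, -0.7]
grip_width: 59.9
grasp_force: 27.2
clock: 34.4
position: [599.2, -1.4, 39.5]
tcp_rot: [0.019, 1.0, -0.0, -0.002]
wrist_force: [-0.3, 0.9, -0.8]
grip_width: 59.8
grasp_force: 27.2
now [599.2  -1.4  39.5] yaw 177.81 tilt 0.24 j7 1.58 t 34.4
(601, -2.7, 9, 178.3) -> [-2.  -1.2 30.5] turn -0.1
```

```bash
python3 -m pendant '[-2,-1.2,8,0,0.25,-2,-1.2,15,0,0.25,-2,-1.2,20,0,0.25,-2,-1.2,24,0,0.25,-2,-1.2,27,0,0.25,-2,-1.2,28.5,0,0.25,-2,-1.2,29.5,0,0.25,-2,-1.2,30,0,0.25,-2,-1.2,30,0,0.25,-2,-1.2,30,0,0.25]';python3 -m pendant '[0,0,0.3,0,0.25,0,0,0.6,0,0.25,0,0,0.9,0,0.25,0,0,1,0,0.25]'
```

```text
clock: 35.4
position: [602.9, -2.6, 11.8]
tcp_rot: [0.019, 1.0, 0.0, 0.0]
wrist_force: [0.4, 1.0, 0.5]
grip_width: 59.8
grasp_force: 27.2
clock: 35.8
position: [602.8, -2.6, 10.6]
tcp_rot: [0.019, 1.0, 0.0, 0.0]
wrist_force: [0.3, 0.5, -0.8]
grip_width: 59.9
grasp_force: 27.2
```

Move back 1.5 mm in x and lower further until contact.

```bash
python3 -m pendant '[1.5,0,0.4,0,0.25,1.5,0,0.8,0,0.25,1.5,0,1.2,0,0.25,1.5,0,1.6,0,0.25,1.5,0,1.8,0,0.25,1.5,0,1.8,0,0.25]';python3 -m pendant '[0,0,0.3,0,0.25,0,0,0.6,0,0.25,0,0,0.8,0,0.25,0,0,0.8,0,0.25]'
```

```text
clock: 36.4
position: [601.3, -2.6, 8.8]
tcp_rot: [0.019, 1.0, 0.0, 0.0]
wrist_force: [-0.2, 0.2, -0.5]
grip_width: 59.8
grasp_force: 27.2
clock: 36.8
position: [601.3, -2.5, 8.2]
tcp_rot: [0.019, 1.0, 0.0, 0.0]
wrist_force: [-0.6, 0.6, 0.6]
grip_width: 60.1
grasp_force: 27.3
```

```bash
python3 -m pendant '[0,0,0.3,0,0.25,0,0,0.5,0,0.25,0,0,0.5,0,0.25]'; python3 -m pendant '[0,0,0,0,0.44,0,0,0,0,0.52,0,0,0,0,0.65,0,0,0,0,0.85,0,0,0,0,0.95,0,0,-15,0,0.95,0,0,-50,0,0.95,0,0,-95,0,0.95,0,0,-140,0,0.95,0,0,-190,0,0.95]';python3 -c "
from h import *
go((450,380,220,130),)"
```

```text
clock: 37.1
position: [601.4, -2.5, 8.1]
tcp_rot: [0.019, 1.0, 0.0, 0.0]
wrist_force: [-2.4, 1.2, 5.3]
grip_width: 60.1
grasp_force: 27.6
clock: 38.1
position: [600.7, -2.7, 200.1]
tcp_rot: [0.019, 1.0, 0.0, 0.0]
wrist_force: [1.1, -0.2, -0.5]
grip_width: 83.2
grasp_force: 0.0
now [600.7  -2.7 200.1] yaw 177.85 tilt 0.0 j7 1.55 t 38.1
(450, 380, 220, 130) -> [165.  376.8 -19.9] turn 9.57
```

Retreat to the left, out of the way, then the final look.

```bash
python3 -m pendant '[0,10,-20,0,0.95,8,50,-20,1,0.95,30,100,-20,2,0.95,50,150,-20,3,0.95,75,200,-20,4,0.95,100,245,-20,5,0.95,120,290,-20,6,0.95,145,330,-20,7,0.95,160,365,-20,8,0.95,165,377,-20,8,0.95]'; python3 -m pendant '[0,0,0,0,0.95,0,0,0,0,0.95]'; python3 - <<'E'
from h import *
S=shot('top');D=shot('side')
def c(i,u,v,w,hh,k): return cv2.resize(i[v:v+hh,u:u+w],None,fx=k,fy=k,interpolation=2)
cv2.imwrite('pics/f.png',np.vstack([c(S['color'],210,150,250,150,3.2)[:300*0+480],c(D['color'],280,120,200,30,4)])[:600])
h=cv2.cvtColor(S['color'],cv2.COLOR_BGR2HSV)
m=cv2.inRange(h[170:235,300:355],(100,120,60),(125,255,255)); k=max(cv2.findContours(m,0,2)[0],key=cv2.contourArea); print(cv2.boundingRect(k))
E
```

```text
clock: 39.1
position: [445.8, 387.1, 218.8]
tcp_rot: [0.356, 0.935, 0.002, -0.001]
wrist_force: [-0.3, 0.9, -1.0]
grip_width: 83.2
grasp_force: 0.0
clock: 39.3
position: [451.6, 378.7, 218.1]
tcp_rot: [0.36, 0.933, -0.0, 0.001]
wrist_force: [-0.3, -1.3, -0.3]
grip_width: 83.3
grasp_force: 0.0
(15, 21, 27, 31)
```

View pics/f.png

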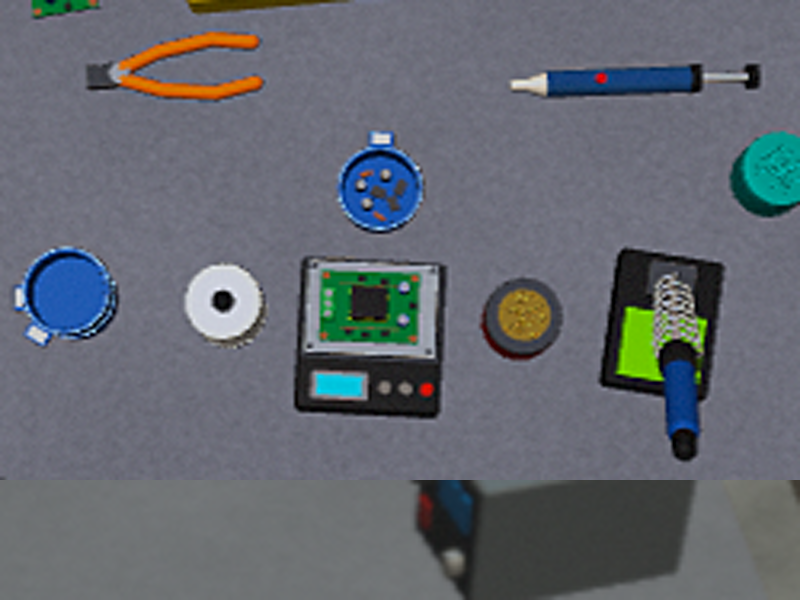

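```bash
python3 - <<'E'
from h import *
S=last('top');i=S['color']
p=lambda X,Y:((X+.5)/3.2-.5+210,(Y+.5)/3.2-.5+150)
print('dish c',onz(S,*p(380,188),30),'near edge',onz(S,*p(380,231.5),30))
for n,x,y,z in [('box back L',303,258,34),('box back R',445,267,34),('box front L',296,409,34),('box front R',439,416,34),('spool c',223,302,52),('plate TL',309,260,42),('plate TR',439,268,42),('plate BR',434,359,42),('plate BL',303,351,42)]: print(n,onz(S,*p(x,y),z))
g=cv2.cvtColor(i,cv2.COLOR_BGR2GRAY)
for u in (325,328,331): print(u,list(g[212:240,u]))
D=last('side'); gd=cv2.cvtColor(D['color'],cv2.COLOR_BGR2GRAY)
a=proj(D,[546,-2,34]);b=proj(D,[571,-2,15]);print(a,b)
for v in (218,226,232,238): print(v,list(gd[v,325:365]))
E
```

```text
dish c [598.8  -5.5  30. ] near edge [566.7  -5.9  30. ]
box back L [545.9  49.1  34. ]
box back R [540.5 -52.7  34. ]
box front L [437.4  52.   34. ]
box front R [433.8 -49.   34. ]
spool c [510.5 103.9  52. ]
plate TL [543.   44.4  42. ]
plate TR [538.3 -48.1  42. ]
plate BR [473.2 -44.9  42. ]
plate BL [477.7  47.4  42. ]
325 [np.uint8(116), np.uint8(158), np.uint8(93), np.uint8(13), np.uint8(79), np.uint8(73), np.uint8(74), np.uint8(71), np.uint8(108), np.uint8(60), np.uint8(56), np.uint8(118), np.uint8(111), np.uint8(115), np.uint8(116), np.uint8(109), np.uint8(110), np.uint8(113), np.uint8(110), np.uint8(66), np.uint8(138), np.uint8(155), np.uint8(165), np.uint8(67), np.uint8(76), np.uint8(75), np.uint8(78), np.uint8(68)]
328 [np.uint8(79), np.uint8(77), np.uint8(75), np.uint8(77), np.uint8(86), np.uint8(113), np.uint8(80), np.uint8(71), np.uint8(80), np.uint8(205), np.uint8(5), np.uint8(126), np.uint8(111), np.uint8(110), np.uint8(108), np.uint8(107), np.uint8(109), np.uint8(110), np.uint8(109), np.uint8(82), np.uint8(152), np.uint8(156), np.uint8(164), np.uint8(72), np.uint8(
[... 2142 characters left out ...]
int8(42), np.uint8(45), np.uint8(44), np.uint8(42), np.uint8(44), np.uint8(43), np.uint8(43), np.uint8(43), np.uint8(45)]
238 [np.uint8(48), np.uint8(46), np.uint8(46), np.uint8(51), np.uint8(63), np.uint8(67), np.uint8(87), np.uint8(124), np.uint8(144), np.uint8(140), np.uint8(116), np.uint8(76), np.uint8(90), np.uint8(111), np.uint8(115), np.uint8(115), np.uint8(114), np.uint8(115), np.uint8(115), np.uint8(113), np.uint8(115), np.uint8(112), np.uint8(103), np.uint8(75), np.uint8(58), np.uint8(67), np.uint8(73), np.uint8(72), np.uint8(63), np.uint8(59), np.uint8(66), np.uint8(60), np.uint8(65), np.uint8(72), np.uint8(63), np.uint8(40), np.uint8(34), np.uint8(50), np.uint8(66), np.uint8(83)]
```

The final picture shows the board on the plate, spool left, cleaner in the middle and top dish behind. The other two dishes, cutters, pump and flux jar are unmoved. Measured gaps: dish about 23–25 mm (top view 23.5, side view 25) and spool about 25 mm.

```bash
python3 -c "
from plant import ticket
print(ticket.hand_in())"
```

```text
the job is handed in; nothing more can be done
None
```

The job is handed in with no verdict shown: the board is flat and centred on the hot plate, the cleaner midway, the spool about 25 mm left of the preheater and the top dish 23–25 mm behind it, at about 39 of the 134 s allowed.

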